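# Load the drying capsules from the drawer into the charging cradle

### The arm

A 6-joint arm with a two-finger parallel gripper is mounted at the origin on the work surface. World frame = base frame: x ahead of the robot, y to its left, z up, the work surface at z = 0. Lengths are in mm, angles in rad, forces in N, time in s.
With the tool pointing down it reaches from about 375 to 925 mm from the base axis. Payload 5.7 kg.
Tool frame: the origin (TCP) lies at the very end of the fingers, on their centre line; the grasp point (between the pads) lies 19 mm behind it; z points along the fingers, y is the line along which they close (so a half turn about z gives the same grasp; the last joint's range is limited). The gripper opens to 85 mm and grips with 20 to 120 N. Pads are 22 mm wide; open, the fingers measure 114 mm over their backs; the gripper's body (76 mm by 85 mm) begins 54 mm behind the grasp point. The pads swing forward as they close: fully open they stand 13 mm farther back than shut.
Start: joints at [1.025, 0.359, 1.51, -0, 1.272, -0.115], TCP at [250.548, 545.151, 231.267] pointing down, gripper open.
Joint ranges: [-2.97, 2.97], [-1.01, 2.36], [0.21, 2.38], [-0.96, 4.11], [0.2, 2.71], [-2.98, 2.98]. Speed limits (rad/s): [2.39, 2.39, 3.14, 3.14, 3.14, 3.14].

### API

Orientations are given as a unit quaternion [x, y, z, w].
In Python, from bench import arm, imaging gives the robot as it stands.
- The arm moves only by the shell command python3 -m creep 'ROWS' [OPENING] [FORCE]. ROWS is JSON, a list that holds one entry, the list of rows, each a list of 4 numbers: the shift along the tool's x, y, z in mm, then the turn about the tool's z in degrees. In form: [[[tx, ty, tz, turn], ...]]. A call has 1 to 5 rows; each row is the pose to reach, as a shift and turn from the pose commanded when the call began, along the tool's axes at that moment; what a row does not reach only later rows make up. A row lasts 1/8 s, in which the tool goes at most 62.5 mm and 10.7 degrees, less where a joint would pass 70% of its speed; a pose out of reach is approached as far as the arm can. A call with a gripper value outside its range is refused whole. OPENING is the opening, from -1 (shut) to 1 (fully open), set as the call begins (- or left out, the last holds). The fingers move at their own pace and stop on an object; FORCE is the grip in N (left out, the last holds). Time passes only in rows, so rows that repeat a pose let the fingers close. It gives the time, the measured TCP pose, the force, the opening and the grip force at its end, in the units of the state.
- arm.state(): the state, without advancing time (a new reading comes with each control period).
- imaging.capture(name): name is "scene" or "side" or "wrist"; returns (picture, depth): 480x640x3 uint8, red, green, blue; 480x640 float32, mm along the optical axis (not along the pixel's ray), 0 where there is no reading.
- imaging.camera_model(name): a dict with "camera_matrix" (3x3 intrinsics, pixels), "dist" ([k1, k2, p1, p2, k3] as OpenCV has them; the pictures are not rectified), "xyz" and "rotation" of the camera in the world; the wrist camera has in their place "T_tool_cam" (4x4, takes a point from camera to tool coordinates, whose origin is the TCP and whose axes are the flange's). Camera axes: x right, y down, z forward; pixel columns grow to the right and rows downward; lengths in mm; the calibration is good to about 2 mm. A picture is of the moment at which its call begins: read the wrist's pose just before it. camera_model takes no time and is no camera call.
- arm.hand_in(): hands the job in; it is judged then, once.
The state is a dict: "time_s": time; "qpos": joint angles; "qd": joint speeds; "tau": joint torques, N m; "tool_pos": TCP position; "tool_rot": TCP orientation; "force": force on the tool from outside, world axes, zero at the start; "moment": the same for the moment, N m; "gripper_width": opening from 0.0 (shut) to 1.0 (fully open); "finger_force": force on a finger pad.
Only numpy, scipy, OpenCV 4.12 (cv2) and the standard library are available. Lean on these libraries where they do the work, as an engineer would, in place of code of your own. Each camera call takes 0.05 s, during which the arm holds its last target. There are 200 camera calls.

### The job

Pull the ivory box's drawer open and stack every drying capsule that is in it on the charging cradle as a pyramid: first one lying in each of the three grooves, then the rest saddled in the gaps between those below (two in the second layer, a sixth on top), all lying lengthwise along the grooves, with their ends lined up over the middle of the bed. When all are stacked, push the drawer fully shut, then press the cradle's green start button all the way down. Leave the egg cup, the hearing-aid stand and the wax-guard dispenser where they stand.

Things in the scene. Friction and masses are not known exactly. Their poses are not given: they have to be found in the camera images.
- drawer_box: fixed ivory box with one drawer, 180 mm deep, 220 mm wide, 70 mm high; origin on the counter below the middle of its front edge; its own x points from its front to its back, z up. The drawer slides out along -x. Inside, its tray is 154 mm (x) by 196 mm (y); floor 10 mm, 4 mm side and back walls up to 26 mm above the counter; a rib 30 mm wide, as high as the walls, halves it.
- drawer (a joint): how far the drawer is out, m: 0 fully shut, 0.15 fully out (end stop); about 1 N of friction; it stays where it is left. Its front is 12 mm thick and reaches 66 mm above the counter. Fully out, nearly the whole tray stands in front of the box.
- drawer_handle (a point): middle of the drawer's handle: a level round steel bar 11 mm thick and 100 mm long along the box's y, 40 mm above the counter, its axis 35 mm in front of the drawer's front (47 mm before the box's front edge when shut), held by two studs 42 mm either side of the middle. Moves with the drawer.
- cradle: fixed pale blue-grey charging cradle, base 200 x 170 x 10 mm; origin on the counter under the middle of the dark grooved bed (36 mm along x, 160 mm along y, 20 mm high). Three grooves run along its x, 44 mm apart along y, parted by ridges 12.5 mm high with 45-degree sides. A capsule lies there on a flat side with 2 mm sideways play, its ends 6 mm past the bed. Next layers saddle in the gaps.
- start_button (a joint): travel of the cradle's round green start button, m: 0 up, 0.006 fully down; it springs back; fully down takes 5 N.
- start_button_top (a point): middle of the top face of the start button (24 mm across), 32 mm above the counter when up, on the cradle's base 98 mm from the bed's middle on the side of the cradle's -x (towards the robot). Moves with the button.
- groove1 (a point): where the centre of a capsule lies when it rests in the middle of groove 1 of the cradle (38 mm above the counter, -44 mm along the cradle's y from its middle)
- groove2 (a point): where the centre of a capsule lies when it rests in the middle of groove 2 of the cradle (38 mm above the counter, 0 mm along the cradle's y from its middle)
- groove3 (a point): where the centre of a capsule lies when it rests in the middle of groove 3 of the cradle (38 mm above the counter, 44 mm along the cradle's y from its middle)
- gap1 (a point): where the centre of a second-layer capsule lies when saddled in the gap between those in grooves 1 and 2 (67 mm above the counter, -22 mm along the cradle's y)
- gap2 (a point): where the centre of a second-layer capsule lies when saddled in the gap between those in grooves 2 and 3 (67 mm above the counter, 22 mm along the cradle's y)
- peak (a point): where the centre of a capsule lies when saddled between the two of the second layer (96 mm above the counter, over the middle of the bed)
- capsule1: loose blue eight-sided drying capsule with a silvery disc at each end: a regular octagonal prism 36 mm across flats, 48 mm long, about 60 g; origin at its centre, its own y is the long axis. At the start those present lie on a flat side in the drawer in two columns of up to three, long axis roughly along the drawer's width. Absent ones read None.
- capsule2: loose blue eight-sided drying capsule with a silvery disc at each end: a regular octagonal prism 36 mm across flats, 48 mm long, about 60 g; origin at its centre, its own y is the long axis. At the start those present lie on a flat side in the drawer in two columns of up to three, long axis roughly along the drawer's width. Absent ones read None.
- capsule3: loose blue eight-sided drying capsule with a silvery disc at each end: a regular octagonal prism 36 mm across flats, 48 mm long, about 60 g; origin at its centre, its own y is the long axis. At the start those present lie on a flat side in the drawer in two columns of up to three, long axis roughly along the drawer's width. Absent ones read None.
- capsule4: loose blue eight-sided drying capsule with a silvery disc at each end: a regular octagonal prism 36 mm across flats, 48 mm long, about 60 g; origin at its centre, its own y is the long axis. At the start those present lie on a flat side in the drawer in two columns of up to three, long axis roughly along the drawer's width. Absent ones read None.
- capsule5: loose blue eight-sided drying capsule with a silvery disc at each end: a regular octagonal prism 36 mm across flats, 48 mm long, about 60 g; origin at its centre, its own y is the long axis. At the start those present lie on a flat side in the drawer in two columns of up to three, long axis roughly along the drawer's width. Absent ones read None.
- capsule6: loose blue eight-sided drying capsule with a silvery disc at each end: a regular octagonal prism 36 mm across flats, 48 mm long, about 60 g; origin at its centre, its own y is the long axis. At the start those present lie on a flat side in the drawer in two columns of up to three, long axis roughly along the drawer's width. Absent ones read None.
- egg_cup: loose white ceramic egg cup, empty, 50 mm across the rim, 60 mm high; origin under its middle; to be left alone
- aid_stand: loose wooden hearing-aid stand, base 60 x 110 mm, two posts with hearing aids, 85 mm high; origin under its middle; to be left alone
- wax_dispenser: loose black plastic wax-guard dispenser, 35 x 70 x 50 mm high; origin under its middle; to be left alone

How it is judged:
By the outcome, as a careful person would: the job done as asked, in the order asked, and still so for the second after the job is handed in, with the robot touching nothing.
Of capsule1, capsule2, capsule3, capsule4, capsule5, capsule6 only 4 to 6 are there at a start; the rules pass over those that are not, and their reading is None.
At some moment in a run one of capsule1, capsule2, capsule3, capsule4, capsule5, capsule6 may be knocked a few centimetres aside while the robot is not near it.
Once in a run the grip may slacken for a moment while it holds something.
It also fails if it takes over 210 s, if anything falls off the work surface, if the arm or the gripper's body presses on something with over 40 N, if the wrist force passes 120 N, or if a joint passes its speed limit or range.

## Working session

There is one attempt and no reset: what is moved stays moved. The work goes in short steps, Python scripts to look and compute and a shell command to move; the robot and the scene stay as the last step left them, time stands still between calls to the robot, and variables do not carry over. Pictures are saved under pics/ and viewed, at most 14 in all, crops included, and the job is handed in when it is done.

```bash
ls; mkdir -p pics; python3 - <<'E'
from bench import arm, imaging
import cv2, numpy as np
for n in ("scene","side"):
    p,d=imaging.capture(n); cv2.imwrite(f"pics/{n}0.png",p[:,:,::-1]); np.savez(f"pics/{n}0.npz",p=p,d=d)
    m=imaging.camera_model(n); print(n,m)
print(imaging.camera_model("wrist")); s=arm.state(); print(s["tool_pos"],s["tool_rot"],s["gripper_width"])
E
```

```text
pics
scene {'camera_matrix': array([[477.9907133 ,   0.        , 318.65448438],
       [  0.        , 477.9907133 , 241.33316059],
       [  0.        ,   0.        ,   1.        ]]), 'dist': array([0.03649827, 0.        , 0.        , 0.        , 0.        ]), 'xyz': array([1262.17873081, -209.55641457, 1159.22526449]), 'rotation': array([ 0.78304103,  0.55876277, -0.1613033 , -0.22048163])}
side {'camera_matrix': array([[505.82712917,   0.        , 318.37871492],
       [  0.        , 505.82712917, 239.64364158],
       [  0.        ,   0.        ,   1.        ]]), 'dist': array([0.0432811, 0.       , 0.       , 0.       , 0.       ]), 'xyz': array([  89.83508107, -593.03317481,  983.97378606]), 'rotation': array([ 0.86937037, -0.3444341 ,  0.12676481, -0.33089424])}
{'camera_matrix': array([[374.13982293,   0.        , 321.08137821],
       [  0.        , 374.13982293, 238.39756521],
       [  0.        ,   0.        ,   1.        ]]), 'dist': array([0.01383286, 0.        , 0.        , 0.        , 0.        ]), 'T_tool_cam': array([[-1.09978667e-04, -9.57944758e-01, -2.86952659e-01,
         7.24456602e+01],
       [ 9.99999993e-01, -1.14401670e-04, -1.35278795e-06,
        -2.01987935e-01],
       [-3.15319673e-05, -2.86952658e-01,  9.57944764e-01,
        -1.42821599e+02],
       [ 0.00000000e+00,  0.00000000e+00,  0.00000000e+00,
         1.00000000e+00]])}
[250.2287226  544.63641868 230.53781591] [ 2.13718180e-01  9.76894986e-01 -8.08558120e-04 -2.68275762e-04] 0.9967581077172363
```

View pics/scene0.png

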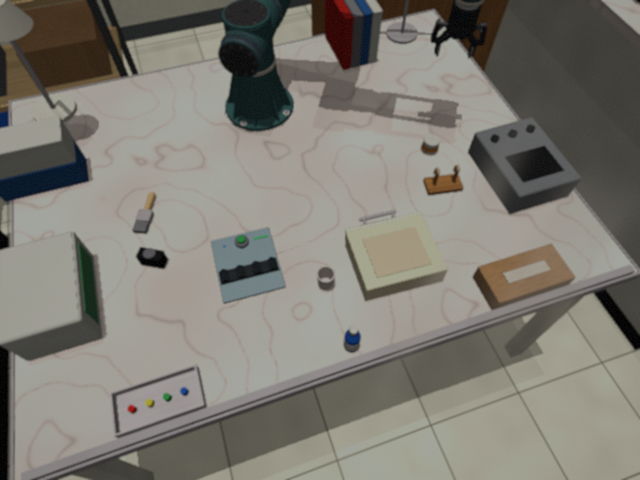

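View pics/side0.png

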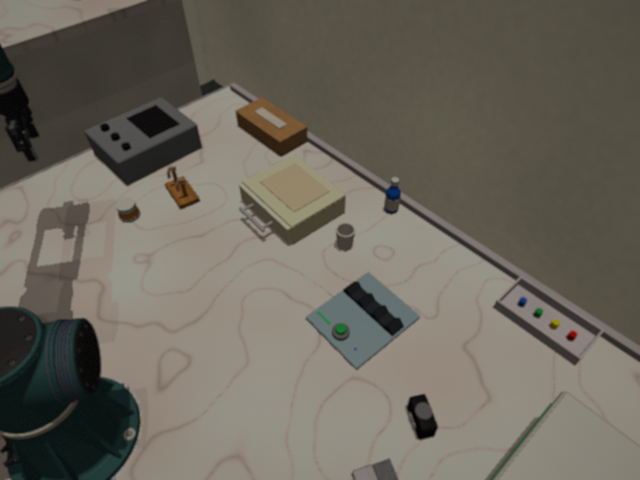

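Scene view: box with handle at (378,215), cradle with green button (241,240), egg cup (326,277), stand (443,183), dispenser (152,257). Side view: handle (255,221), button (341,330), cup (345,236).

```bash
cat > h.py <<'E'
from bench import arm, imaging
import cv2, numpy as np
from scipy.spatial.transform import Rotation as R
def tool():
    s=arm.state(); T=np.eye(4); T[:3,:3]=R.from_quat(s["tool_rot"]).as_matrix(); T[:3,3]=s["tool_pos"]; return T
def campose(n,m,T=None):
    if n=="wrist": return T@m["T_tool_cam"]
    C=np.eye(4); C[:3,:3]=R.from_quat(m["rotation"]).as_matrix(); C[:3,3]=m["xyz"]; return C
def snap(n,f=None):
    T=tool(); p,d=imaging.capture(n); m=imaging.camera_model(n)
    if f: cv2.imwrite(f"pics/{f}.png",p[:,:,::-1])
    np.savez(f"pics/{f or n}.npz",p=p,d=d,C=campose(n,m,T),K=m["camera_matrix"],D=m["dist"])
    return load(f or n)
def load(f): return dict(np.load(f"pics/{f}.npz"))
def rays(v,uv):
    q=cv2.undistortPoints(np.float64(uv).reshape(-1,1,2),v["K"],v["D"])[:,0]
    return np.c_[q,np.ones(len(q))]@v["C"][:3,:3].T   # world dirs, unit depth
def onz(v,uv,z):
    r=rays(v,uv); o=v["C"][:3,3]; return o+r*((z-o[2])/r[:,2])[:,None]
def cloud(v):
    g=np.stack(np.meshgrid(np.arange(640),np.arange(480)),-1).reshape(-1,2)
    return (v["C"][:3,3]+rays(v,g)*v["d"].reshape(-1,1)).reshape(480,640,3)
def tri(vs,uvs):
    A=np.zeros((3,3));b=np.zeros(3)
    for v,u in zip(vs,uvs):
        r=rays(v,[u])[0]; r/=np.linalg.norm(r); P=np.eye(3)-np.outer(r,r); A+=P; b+=P@v["C"][:3,3]
    return np.linalg.solve(A,b)
def proj(v,X):
    Ci=np.linalg.inv(v["C"]); return cv2.projectPoints(np.float64(X).reshape(-1,1,3),cv2.Rodrigues(Ci[:3,:3])[0],Ci[:3,3],v["K"],v["D"])[0][:,0]
E
python3 - <<'E'
from h import *
V=[]
for n in("scene","side"):
    v=load(n+"0"); m=imaging.camera_model(n); v.update(C=campose(n,m),K=m["camera_matrix"],D=m["dist"]); np.savez(f"pics/{n}0.npz",**v); V.append(v)
for nm,uv in dict(button=[(241,240),(341,330)],handle=[(378,215),(255,221)],cup=[(326,271),(345,229)]).items(): print(nm,tri(V,uv).round(1))
for v in V:
    X=cloud(v); hd=tri(V,[(378,215),(255,221)])
    m=(np.abs(X[...,2]-70)<9)&(np.hypot(X[...,0]-hd[0]-120,X[...,1]-hd[1])<190)
    k,l,st,c=cv2.connectedComponentsWithStats(m.astype(np.uint8)); i=1+st[1:,4].argmax()
    q=X[l==i]; print("box",st[i],q[:,2].mean(),cv2.minAreaRect(q[:,:2].astype(np.float32)))
    bt=tri(V,[(241,240),(341,330)])
    h=cv2.cvtColor(v["p"],cv2.COLOR_RGB2HSV)
    m=(np.abs(X[...,2]-10)<9)&(np.hypot(X[...,0]-bt[0]-80,X[...,1]-bt[1])<150)&(h[...,0]>80)&(h[...,0]<125)&(h[...,1]>30)
    k,l,st,c=cv2.connectedComponentsWithStats(m.astype(np.uint8)); i=1+st[1:,4].argmax()
    q=X[l==i]; print("cradle",st[i],q[:,2].mean(),cv2.minAreaRect(q[:,:2].astype(np.float32)))
E
```

```text
button [ 520.7 -193.4   23.3]
handle [580.5 190.1  38.5]
cup [712.5 -10.4  63.6]
box [ 345  212  103   80 5208] 70.49713969559933 ((708.738525390625, 184.18508911132812), (221.2792205810547, 195.44775390625), 87.10057067871094)
cradle [ 212  229   65   46 1581] 10.478163758056079 ((550.217529296875, -194.52671813964844), (164.69752502441406, 117.54725646972656), 85.67826080322266)
box [ 239  154  107   77 4253] 69.82958027118738 ((708.8967895507812, 185.96868896484375), (225.8159637451172, 196.23951721191406), 86.4060287475586)
cradle [340 291  78  50 715] 10.342076465086796 ((596.912109375, -218.27806091308594), (102.27955627441406, 183.28140258789062), 26.53632354736328)
```

```bash
cat > go.py <<'E'
import sys; from h import *
# targets: x y z toolY_yaw_deg ...; prints shift/turn each from the pose before it
a=np.array(sys.argv[1:],float).reshape(-1,4); T=tool(); p=T[:3,3]; Rm=T[:3,:3]
s=arm.state(); print("t",round(s["time_s"],2),"tcp",p.round(1),"yaw",np.degrees(np.arctan2(Rm[1,1],Rm[0,1])).round(2),"f",np.round(s["force"],1),"w",round(s["gripper_width"],3),"z",Rm[:,2].round(4))
for x,y,z,w in a:
    cur=np.degrees(np.arctan2(Rm[1,1],Rm[0,1])); turn=(cur-w+90)%180-90
    print("->",(Rm.T@(np.array([x,y,z])-p)).round(1),"turn",round(turn,2))
    p=np.array([x,y,z]); Rm=Rm@R.from_euler("z",turn,degrees=True).as_matrix()
E
python3 go.py 590 180 210 -3.2
```

```text
t 0.1 tcp [250.2 544.6 230.5] yaw 65.32 f [-0.4 -0.7  0.4] w 0.997 z [-9.0e-04 -1.5e-03 -1.0e+00]
-> [-461.  -189.4   20.8] turn 68.52
```

```bash
python3 -m creep '[[[-58,-24,3,10],[-115,-47,5,20],[-173,-71,8,30],[-230,-95,10,40],[-288,-118,13,50]]]'; python3 -m creep '[[[-58,-24,3,9],[-115,-47,6,18.5],[-173,-71,8,18.5],[-173,-71,8,18.5]]]'; python3 - <<'E'
from h import *
snap("wrist","w1")
E
python3 go.py
```

```text
time_s: 0.72
tool_pos: [463.9, 316.0, 218.0]
tool_rot: [0.609, 0.793, -0.0, -0.0]
force: [0.7, 1.1, 0.5]
gripper_width: 1.001
finger_force: 0.0
time_s: 1.23
tool_pos: [438.8, 128.5, 209.8]
tool_rot: [0.728, 0.685, -0.001, -0.0]
force: [0.5, 0.1, 0.7]
gripper_width: 0.996
finger_force: 0.0
t 1.27 tcp [439.7 130.5 210.1] yaw -3.42 f [ 0.6  0.  -0.9] w 0.997 z [-9.e-04 -0.e+00 -1.e+00]
```

View pics/w1.png

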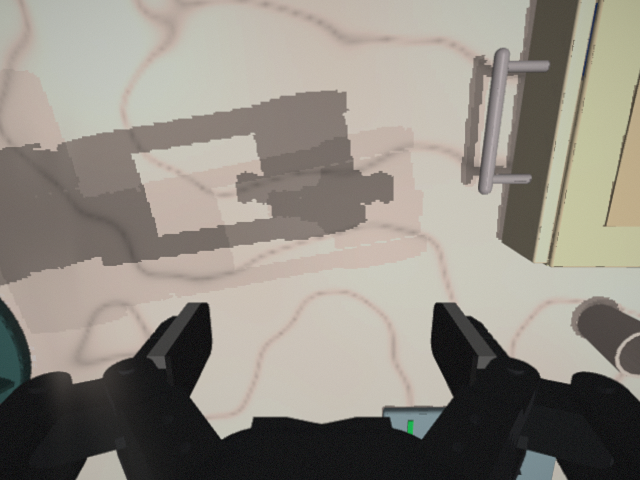

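Wrist view: handle bar from (502,52) to (485,190), its studs to the right; box top edge at x≈550-580; egg cup (610,330).

```bash
python3 - <<'E'
from h import *
v=load("w1"); a=onz(v,[(502,52),(485,190)],45.5); print(a.round(1),a.mean(0),np.degrees(np.arctan2(*(a[0]-a[1])[:2])))
E
python3 go.py 540 130 190 -3.4
```

```text
[[580.2 244.6  45.5]
 [574.7 142.2  45.5]] [577.45403737 193.42875918  45.5       ] 3.0512593326574904
t 1.27 tcp [439.7 130.5 210.1] yaw -3.42 f [ 0.6  0.  -0.9] w 0.997 z [-9.e-04 -0.e+00 -1.e+00]
-> [  5.5 100.2  20. ] turn -0.02
```

```bash
python3 -m creep '[[[3,50,10,0],[5.5,100,20,0],[5.5,100,20,0],[5.5,100,20,0]]]' -0.3 40; python3 - <<'E'
from h import *
snap("wrist","w2")
E
python3 go.py
```

```text
time_s: 1.78
tool_pos: [539.5, 133.3, 189.7]
tool_rot: [0.726, 0.688, -0.001, -0.001]
force: [-0.5, -0.3, 0.6]
gripper_width: 0.348
finger_force: 0.0
t 1.82 tcp [539.1 133.1 190. ] yaw -3.1 f [-0.5 -0.8 -0.8] w 0.35 z [-0.0017  0.     -1.    ]
```

View pics/w2.png

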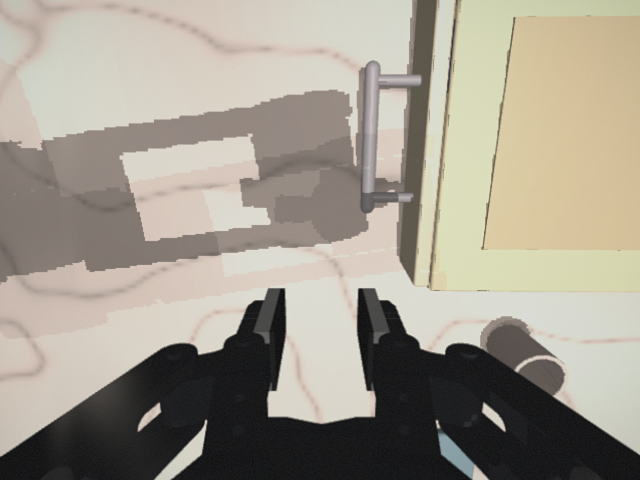

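Bar now from (373,62) to (367,213); fingers are open about 30 mm.

```bash
python3 - <<'E'
from h import *
a,b=load("w1"),load("w2")
for p,q in [((502,52),(373,62)),((485,190),(367,213))]: print(tri([a,b],[p,q]).round(1))
print(onz(b,[(373,62),(367,213),(432,290),(460,0)],45).round(1), onz(b,[(432,290),(460,0)],66).round(1))
E
python3 go.py 578.5 193.5 110 -3.1 578.5 193.5 24 -3.1
```

```text
[583.  246.5  39.3]
[576.  140.1  43.3]
[[582.3 246.7  45. ]
 [576.1 138.7  45. ]
 [629.   70.   45. ]
 [640.8 281.1  45. ]] [[622.8  79.9  66. ]
 [633.7 275.6  66. ]]
t 1.82 tcp [539.1 133.1 190. ] yaw -3.1 f [-0.5 -0.8 -0.8] w 0.35 z [-0.0017  0.     -1.    ]
-> [62.4 36.3 79.9] turn 0.0
-> [ 0.   0.1 86. ] turn -0.0
```

```bash
python3 -m creep '[[[31,18,30,0],[62.4,36.5,60,0],[62.4,36.5,80,0],[62.4,36.5,80,0]]]' && python3 -m creep '[[[0,0,30,0],[0,0,60,0],[0,0,86,0],[0,0,86,0]]]' && python3 -m creep '[[[0,0,0,0],[0,0,0,0],[0,0,0,0]]]' -1 60; python3 go.py
```

```text
time_s: 2.33
tool_pos: [577.5, 192.7, 109.0]
tool_rot: [0.726, 0.688, -0.002, -0.001]
force: [0.4, -1.1, 0.7]
gripper_width: 0.35
finger_force: 0.0
time_s: 2.82
tool_pos: [580.2, 192.3, 25.6]
tool_rot: [0.726, 0.687, 0.0, 0.0]
force: [0.8, -0.7, -0.6]
gripper_width: 0.35
finger_force: 0.0
time_s: 3.2
tool_pos: [578.9, 192.4, 25.8]
tool_rot: [0.727, 0.687, -0.0, -0.001]
force: [-3.8, 0.3, 7.5]
gripper_width: 0.103
finger_force: 58.7
t 3.2 tcp [578.9 192.4  25.8] yaw -3.2 f [-3.8  0.3  7.5] w 0.103 z [-1.4e-03  2.0e-04 -1.0e+00]
```

```bash
python3 -m creep '[[[0,-25,0,0],[0,-50,0,0],[0,-75,0,0],[0,-100,0,0],[0,-120,0,0]]]' && python3 -m creep '[[[0,-15,0,0],[0,-28,0,0],[0,-28,0,0]]]' ; python3 go.py
```

```text
time_s: 3.82
tool_pos: [460.9, 199.2, 25.9]
tool_rot: [0.727, 0.687, 0.001, 0.001]
force: [1.6, 0.4, 2.9]
gripper_width: 0.098
finger_force: 61.0
time_s: 4.2
tool_pos: [432.2, 200.9, 25.8]
tool_rot: [0.726, 0.687, 0.001, 0.0]
force: [0.2, -0.9, 8.3]
gripper_width: 0.101
finger_force: 61.6
t 4.2 tcp [432.2 200.9  25.8] yaw -3.18 f [ 0.2 -0.9  8.3] w 0.101 z [ 1.4e-03  8.0e-04 -1.0e+00]
```

```bash
python3 -m creep '[[[0,0,0,0],[0,0,0,0],[0,0,-40,0],[0,0,-90,0],[0,0,-150,0]]]' -0.3 && python3 -m creep '[[[0,40,-15,-10],[0,80,-15,-20],[0,120,-15,-30],[0,150,-15,-40],[0,178,-15,-50]]]' 0.6 && python3 -m creep '[[[0,0,0,-10],[0,0,0,-20],[0,0,0,-30],[0,0,0,-40],[0,0,0,-40]]]'; python3 - <<'E'
from h import *
snap("wrist","w3")
E
python3 go.py
```

```text
time_s: 4.82
tool_pos: [431.6, 200.1, 175.1]
tool_rot: [0.727, 0.687, -0.001, -0.001]
force: [1.3, 0.2, 0.2]
gripper_width: 0.345
finger_force: 0.0
time_s: 5.45
tool_pos: [611.1, 190.2, 188.9]
tool_rot: [0.366, 0.931, -0.0, -0.0]
force: [1.3, 0.1, 0.8]
gripper_width: 0.801
finger_force: 0.0
time_s: 6.08
tool_pos: [610.0, 190.4, 189.0]
tool_rot: [0.029, 1.0, -0.0, -0.0]
force: [0.3, 0.1, 0.4]
gripper_width: 0.801
finger_force: 0.0
t 6.12 tcp [610.  190.4 189. ] yaw 86.6 f [ 0.8  0.3 -0.7] w 0.8 z [-7.e-04 -3.e-04 -1.e+00]
```

View pics/w3.png

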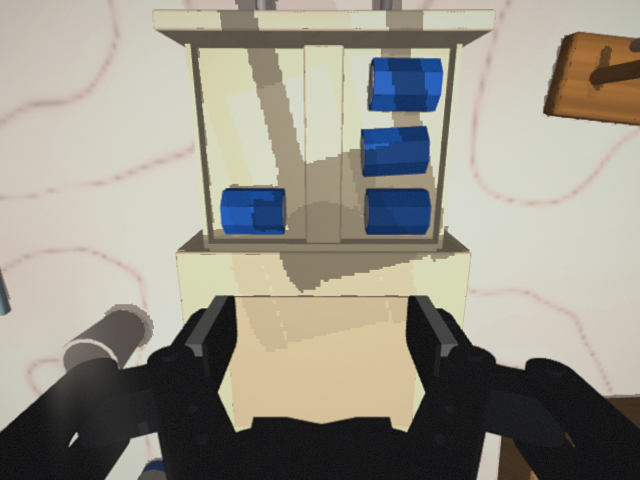

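Wrist view: four capsules, right column at (405,84), (396,151), (398,212), left column one at (253,212); no others.

```bash
python3 -m creep '[[[15,-25,0,0],[30,-50,0,0],[30,-50,0,0]]]' >/dev/null; cat > caps.py <<'E'
from h import *
def caps(v,zmin=20,xy=None):
    X=cloud(v); h=cv2.cvtColor(v["p"],cv2.COLOR_RGB2HSV)
    m=((h[...,0]>100)&(h[...,0]<125)&(h[...,1]>150)&(X[...,2]>zmin)&(X[...,2]<140)).astype(np.uint8)
    m=cv2.erode(m,np.ones((3,3))); k,l,st,c=cv2.connectedComponentsWithStats(m); out=[]
    for i in range(1,k):
        if st[i,4]<300: continue
        q=X[l==i]; zt=np.percentile(q[:,2],90); t=q[q[:,2]>zt-2.5]
        r=cv2.minAreaRect(t[:,:2].astype(np.float32)); b=cv2.boxPoints(r)
        e=max(b[1]-b[0],b[2]-b[1],key=np.linalg.norm); yaw=np.degrees(np.arctan2(e[1],e[0]))%180
        out.append((c[i],*r[0],zt,yaw,r[1]))
        print(c[i].round(),"xy",np.round(r[0],1),"ztop",round(float(zt),1),"yaw",round(float(yaw),1),"size",np.round(r[1],1))
    return out
E
python3 - <<'E'
from caps import *
v=snap("wrist","w4"); u=load("w3")
print("w3");caps(u);print("w4");caps(v)
def cents(v):
    h=cv2.cvtColor(v["p"],cv2.COLOR_RGB2HSV);m=((h[...,0]>100)&(h[...,0]<125)&(h[...,1]>150)).astype(np.uint8)
    k,l,st,c=cv2.connectedComponentsWithStats(m);return [c[i] for i in range(1,k) if st[i,4]>2000]
a,b=cents(u),cents(v); print(len(a),len(b))
if len(a)==len(b):
    for p,q in zip(a,b): print("tri of blob",tri([u,v],[p,q]).round(1))
E
python3 go.py 610 -245 190 -3.5
```

```text
w3
[406.  84.] xy [512.3 256.5] ztop 46.8 yaw 84.6 size [46.6 23. ]
[395. 151.] xy [559.3 249.1] ztop 46.8 yaw 90.5 size [21.  46.1]
[252. 211.] xy [599.9 135.8] ztop 46.8 yaw 86.6 size [45.6 21.7]
[398. 211.] xy [608.1 251.1] ztop 46.7 yaw 86.5 size [46.  21.8]
w4
[472. 127.] xy [512.1 256.5] ztop 46.8 yaw 86.2 size [47.5 21.8]
[459. 190.] xy [559.2 249. ] ztop 46.9 yaw 90.3 size [21.1 47.2]
[317. 246.] xy [600.4 135.4] ztop 46.6 yaw 86.7 size [44.7 21.6]
[459. 247.] xy [607.7 251.2] ztop 46.8 yaw 86.4 size [47.4 20.7]
4 4
tri of blob [511.6 257.6  38.8]
tri of blob [558.3 250.5  36.4]
tri of blob [598.8 135.3  37.4]
tri of blob [605.6 252.2  37.7]
t 6.55 tcp [577.3 142.  189.4] yaw 86.61 f [ 0.8  0.3 -0.3] w 0.802 z [-0.e+00  2.e-04 -1.e+00]
-> [ -55.5 -384.4   -0.7] turn -89.89
```

```bash
python3 -m creep '[[[-9,-60,0,10],[-18,-120,0,20],[-27,-180,0,30],[-36,-240,0,40],[-45,-300,0,50]]]' >/dev/null; python3 go.py 610 -245 190 -3.4
```

```text
t 7.17 tcp [ 607.1 -161.2  189.5] yaw 36.41 f [ 1.   0.5 -0.4] w 0.799 z [ 0.0015 -0.     -1.    ]
-> [-69.1 -47.4  -0.5] turn 39.81
```

```bash
python3 -m creep '[[[-30,-20,0,10],[-69,-47,0,20],[-69,-47,0,30],[-69,-47,0,40],[-69,-47,0,40]]]' >/dev/null;  python3 - <<'E'
from h import *
snap("wrist","w5")
E
python3 go.py;  python3 -m creep '[[[0,40,-10,0],[0,40,-10,0],[0,40,-10,0]]]' >/dev/null
python3 - <<'E'
from h import *
snap("wrist","w6")
cv2.imwrite("pics/w56.png",np.vstack([cv2.resize(load(n)["p"][:300],(640,300))[:,:,::-1] for n in("w5","w6")]))
E
```

```text
t 7.85 tcp [ 610.3 -242.9  189.2] yaw -3.01 f [ 0.1 -0.   0.1] w 0.799 z [ 5.e-04 -1.e-04 -1.e+00]
```

View pics/w56.png

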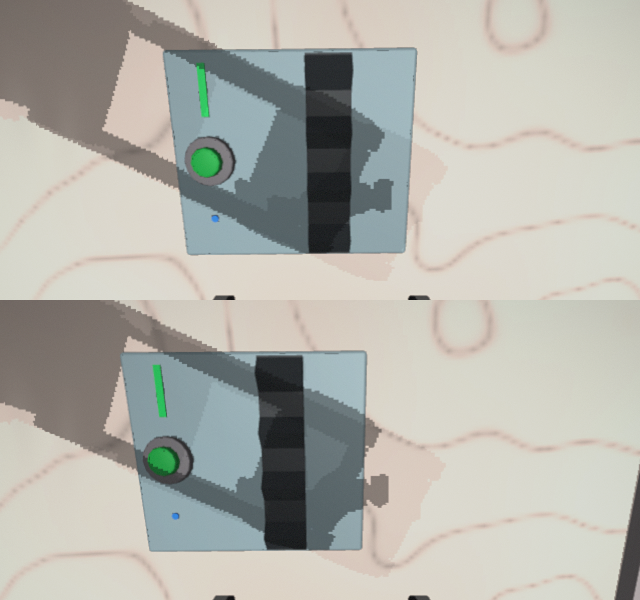

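Upper (w5): base corners (164,49),(416,48),(404,252),(188,254), button (206,162). Lower (w6, minus 300 rows): corners (122,52),(366,51),(362,249),(150,250), button (163,160).

```bash
python3 - <<'E'
from h import *
vs=[load("w5"),load("w6")]
P=[tri(vs,q) for q in [((164,49),(122,52)),((416,48),(366,51)),((404,252),(362,249)),((188,254),(150,250))]]
print(np.round(P,1)); P=np.array(P); print("yaw",np.degrees(np.arctan2(*(P[1]-P[0]+P[2]-P[3])[[1,0]])))
print("button",tri(vs,[(206,162),(163,160)]).round(1))
for v in vs:
    X=cloud(v); g=v["p"].max(2); hsv=cv2.cvtColor(v["p"],cv2.COLOR_RGB2HSV)
    box=(X[...,0]>490)&(X[...,0]<720)&(X[...,1]>-300)&(X[...,1]<-110)
    for nm,m in dict(bed=box&(g<75)&(X[...,2]>13)&(X[...,0]>570)&(X[...,0]<660),base=box&(X[...,2]>6)&(X[...,2]<60)).items():
        k,l,st,c=cv2.connectedComponentsWithStats(m.astype(np.uint8)); i=1+st[1:,4].argmax(); q=X[l==i]
        print(nm,len(q),cv2.minAreaRect(q[:,:2].astype(np.float32)),np.percentile(q[:,2],[2,50,98]).round(1))
    m=box&(hsv[...,0]>50)&(hsv[...,0]<75)&(hsv[...,1]>120)&(X[...,2]>25)
    q=X[m]; print("button",np.median(q,0).round(1),cv2.minEnclosingCircle(q[:,:2].astype(np.float32)))
    # ridge profile along y through bed middle
E
python3 go.py
```

```text
[[ 494.3 -105.9    4. ]
 [ 693.  -115.9    5.4]
 [ 686.8 -288.    -2.2]
 [ 489.1 -274.    11.9]]
yaw -3.4641864368022386
button [ 521.2 -192.6   25.5]
bed 33332 ((607.989501953125, -231.8456573486328), (81.40059661865234, 93.08890533447266), 34.72404098510742) [205.7 268.8 285.3]
base 48155 ((589.8272705078125, -195.97068786621094), (170.43910217285156, 200.20465087890625), 87.61759185791016) [ 8.7 10.5 31.7]
button [ 523.2 -192.2   32. ] ((562.8325805664062, -181.93563842773438), 53.356380462646484)
bed 32900 ((630.511962890625, -226.0185546875), (104.1683578491211, 53.59318542480469), 39.41181945800781) [220.  275.2 294.4]
base 45529 ((589.949462890625, -195.95701599121094), (170.45938110351562, 200.2311553955078), 87.53129577636719) [ 8.7 10.5 31.7]
button [ 523.7 -192.4   32. ] ((582.5946655273438, -184.26724243164062), 72.15312194824219)
t 8.28 tcp [ 648.7 -244.8  198.8] yaw -3.09 f [ 0.3 -0.1  0.1] w 0.798 z [-1.4e-03  4.0e-04 -1.0e+00]
```

```bash
python3 - <<'E'
from h import *
for n in("w5","w6"):
    v=load(n); X=cloud(v); g=v["p"].max(2)
    m=(X[...,0]>575)&(X[...,0]<670)&(X[...,1]>-300)&(X[...,1]<-110)&(X[...,2]<45)&(X[...,2]>14.5)
    q=X[m]; r=cv2.minAreaRect(q[:,:2].astype(np.float32)); print(r,np.percentile(q[:,2],[2,50,98]).round(1))
    # ridge tops/groove floors in cradle frame
    th=np.radians(-2.45); d=q[:,:2]-np.array([621.3,-196.5]); y=-d[:,0]*np.sin(th)+d[:,1]*np.cos(th)
    b=np.arange(-84,85,4); print([(int(a),round(float(np.median(q[(y>=a)&(y<a+4),2])),1)) for a in b if ((y>=a)&(y<a+4)).sum()>20])
E
```

```text
((619.9246826171875, -197.15887451171875), (160.36045837402344, 36.05305862426758), 87.41866302490234) [19.1 23.1 32.6]
[(-84, 20.0), (-80, 21.9), (-76, 25.8), (-72, 29.8), (-68, 31.5), (-64, 27.9), (-60, 23.7), (-56, 20.4), (-52, 20.2), (-48, 20.2), (-44, 20.2), (-40, 20.3), (-36, 21.8), (-32, 25.7), (-28, 29.9), (-24, 31.6), (-20, 27.7), (-16, 23.7), (-12, 20.4), (-8, 20.3), (-4, 20.2), (0, 20.2), (4, 20.3), (8, 21.7), (12, 25.8), (16, 29.7), (20, 31.5), (24, 27.7), (28, 23.8), (32, 20.5), (36, 20.2), (40, 20.2), (44, 20.3), (48, 20.2), (52, 22.1), (56, 25.9), (60, 29.1), (64, 31.6), (68, 28.0), (72, 24.1), (76, 20.6)]
((619.6051025390625, -197.19432067871094), (160.1344451904297, 36.84846496582031), 87.4122085571289) [19.  23.  32.6]
[(-84, 19.9), (-80, 21.5), (-76, 25.7), (-72, 29.7), (-68, 31.4), (-64, 27.8), (-60, 23.7), (-56, 20.5), (-52, 20.1), (-48, 20.2), (-44, 20.3), (-40, 20.3), (-36, 21.7), (-32, 25.8), (-28, 29.8), (-24, 31.4), (-20, 27.9), (-16, 23.9), (-12, 20.5), (-8, 20.3), (-4, 20.3), (0, 20.3), (4, 20.3), (8, 22.0), (12, 25.9), (16, 29.9), (20, 31.5), (24, 27.5), (28, 23.8), (32, 20.5), (36, 20.4), (40, 20.4), (44, 20.3), (48, 20.3), (52, 21.8), (56, 25.7), (60, 29.0), (64, 31.5), (68, 28.0), (72, 24.0), (76, 20.5)]
```

```bash
python3 go.py 600.3 135.6 110 86.7; python3 -m creep '[[[60,-6,0,-10],[120,-12,10,-20],[180,-18,20,-30],[240,-24,30,-40],[300,-30,40,-50]]]' 0.4 60 >/dev/null; python3 go.py 600.3 135.6 90 86.7
```

```text
t 8.28 tcp [ 648.7 -244.8  198.8] yaw -3.09 f [ 0.3 -0.1  0.1] w 0.798 z [-1.4e-03  4.0e-04 -1.0e+00]
-> [377.2 -68.7  89.1] turn -89.79
t 8.9 tcp [634.9  57.5 159. ] yaw 47.17 f [ 0.5  0.4 -0.2] w 0.699 z [-5.e-04 -2.e-04 -1.e+00]
-> [78.4 33.8 69. ] turn -39.53
```

```bash
python3 -m creep '[[[40,17,20,-10],[78.5,34,40,-20],[78.5,34,60,-30],[78.5,34,69,-39.5],[78.5,34,69,-39.5]]]'; python3 go.py 600.3 135.6 27 86.7
```

```text
time_s: 9.52
tool_pos: [600.5, 134.2, 89.5]
tool_rot: [0.032, 0.999, -0.0, -0.001]
force: [0.5, 0.1, 0.3]
gripper_width: 0.7
finger_force: 0.0
t 9.53 tcp [600.5 134.2  89.5] yaw 86.28 f [0.5 0.1 0.3] w 0.7 z [-2.6e-03 -5.0e-04 -1.0e+00]
-> [ 0.2  1.4 62.5] turn -0.42
```

```bash
python3 -m creep '[[[0,1,25,0],[0,1,45,0],[0,1,62.5,0],[0,1,62.5,0]]]' && python3 -m creep '[[[0,0,0,0],[0,0,0,0],[0,0,0,0]]]' -1 60; python3 -m creep '[[[0,0,-30,0],[0,0,-70,0],[0,0,-70,0]]]';  python3 go.py 621.8 -153.2 97 -2.6
```

```text
time_s: 10.02
tool_pos: [601.1, 135.0, 26.8]
tool_rot: [0.033, 0.999, -0.0, -0.001]
force: [0.6, -0.3, 0.9]
gripper_width: 0.703
finger_force: 0.0
time_s: 10.4
tool_pos: [602.8, 135.4, 28.5]
tool_rot: [0.032, 0.999, 0.0, 0.001]
force: [-0.2, -0.5, 3.4]
gripper_width: 0.548
finger_force: 61.9
time_s: 10.78
tool_pos: [604.9, 135.8, 101.2]
tool_rot: [0.032, 0.999, 0.0, 0.003]
force: [0.5, -1.0, -0.5]
gripper_width: 0.543
finger_force: 61.8
t 10.78 tcp [604.9 135.8 101.2] yaw 86.32 f [ 0.5 -1.  -0.5] w 0.543 z [ 6.8e-03  7.0e-04 -1.0e+00]
-> [ -35.4 -287.3    4.2] turn 88.92
```

```bash
python3 -m creep '[[[-7,-50,-10,10],[-14,-100,-10,20],[-21,-150,-10,30],[-28,-200,-10,40],[-35,-250,-10,50]]]' >/dev/null;  python3 go.py 621.8 -153.2 100 -2.6
```

```text
t 11.4 tcp [ 620.3 -117.7  106.8] yaw 35.99 f [-0.5  0.8 -0.8] w 0.547 z [-1.4e-03  4.0e-04 -1.0e+00]
-> [-29.6 -19.7   6.8] turn 38.59
```

```bash
python3 -m creep '[[[-15,-10,4,10],[-29.5,-19.5,7,20],[-29.5,-19.5,7,30],[-29.5,-19.5,7,38.6],[-29.5,-19.5,7,38.6]]]' ;python3 -m creep '[[[0,0,0,0],[0,0,0,0]]]'; python3 go.py 621.8 -153.2 37.5 -2.6
```

```text
time_s: 12.02
tool_pos: [622.1, -151.5, 99.9]
tool_rot: [0.721, 0.693, -0.0, -0.001]
force: [0.5, 0.1, -1.0]
gripper_width: 0.545
finger_force: 61.9
time_s: 12.28
tool_pos: [622.7, -151.5, 100.6]
tool_rot: [0.72, 0.694, -0.0, -0.0]
force: [-0.0, -1.1, -0.6]
gripper_width: 0.544
finger_force: 61.9
t 12.28 tcp [ 622.7 -151.5  100.6] yaw -2.18 f [-0.  -1.1 -0.6] w 0.544 z [-3.e-04  0.e+00 -1.e+00]
-> [-1.7 -0.8 63.1] turn 0.42
```

```bash
python3 -m creep '[[[-1.6,-0.6,30,0.4],[-1.6,-0.6,50,0.4],[-1.6,-0.6,58,0.4],[-1.6,-0.6,62,0.4],[-1.6,-0.6,62,0.4]]]'; python3 -m creep '[[[0,0,0,0]]]' | sed -n 1,4p;  python3 go.py 621.8 -153.2 37.5 -2.6
```

```text
time_s: 12.9
tool_pos: [622.7, -153.4, 39.3]
tool_rot: [0.723, 0.69, 0.0, 0.0]
force: [-0.8, -0.3, -0.8]
gripper_width: 0.544
finger_force: 62.0
time_s: 13.02
tool_pos: [622.7, -153.4, 39.6]
tool_rot: [0.723, 0.69, 0.0, 0.001]
force: [-0.1, -0.4, -1.2]
t 13.03 tcp [ 622.7 -153.4   39.6] yaw -2.67 f [-0.1 -0.4 -1.2] w 0.546 z [ 1.1e-03 -5.0e-04 -1.0e+00]
-> [ 0.2 -0.9  2.1] turn -0.07
```

```bash
python3 -m creep '[[[0,-0.5,1.2,0],[0,-0.5,1.2,0]]]' | sed -n 1,4p;python3 -m creep '[[[0,0,0.8,0],[0,0,0.8,0]]]' | sed -n 1,4p; python3 -m creep '[[[0,0,0,0],[0,0,0,0],[0,0,-35,0],[0,0,-80,0],[0,0,-140,0]]]' 0.4; python3 -m creep '[[[-50,0,-20,0],[-50,0,-20,0],[-50,0,-20,0]]]' >/dev/null; python3 - <<'E'
from caps import *
caps(snap("wrist","w7"))
E
python3 go.py 558.9 249 90 90.4
```

```text
time_s: 13.28
tool_pos: [622.3, -153.4, 38.6]
tool_rot: [0.723, 0.69, 0.0, 0.001]
force: [-0.5, -0.4, 5.4]
time_s: 13.52
tool_pos: [622.4, -153.4, 38.5]
tool_rot: [0.723, 0.69, 0.0, 0.001]
force: [-1.6, 0.9, 11.7]
time_s: 14.15
tool_pos: [620.3, -152.8, 176.3]
tool_rot: [0.723, 0.69, -0.001, -0.002]
force: [1.1, -0.3, 0.0]
gripper_width: 0.698
finger_force: 0.0
[324. 155.] xy [ 622.9 -152.6] ztop 56.8 yaw 178.6 size [21.8 45.5]
t 14.57 tcp [ 618.3 -202.2  195.4] yaw -2.69 f [-0.4  0.6 -0.3] w 0.702 z [-0.0025  0.0016 -1.    ]
-> [447.7 -80.3 106.3] turn 86.91
```

View pics/w7.png

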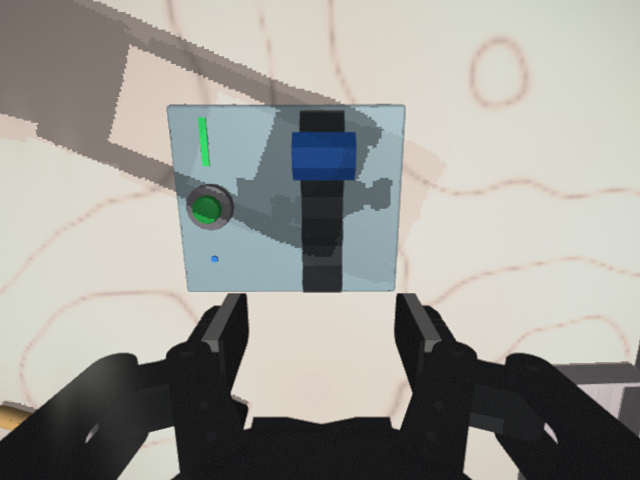

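The first capsule lies at (324,155) in groove 3, well seated and centred.

```bash
python3 -m creep '[[[60,0,0,-10],[120,0,0,-20],[180,0,0,-30],[240,0,0,-40],[300,-20,0,-50]]]' >/dev/null; python3 -m creep '[[[20,15,0,-10],[35,25,0,-20],[35,25,0,-30],[35,25,0,-40],[35,25,0,-40]]]' >/dev/null; python3 - <<'E'
from caps import *
caps(snap("wrist","w8"))
E
python3 go.py 608 251 90 86.5
```

```text
[474.  93.] xy [511.6 256.5] ztop 46.8 yaw 85.4 size [47.6 21.7]
[460. 157.] xy [559.6 248.6] ztop 46.8 yaw 89.1 size [46.8 21.1]
[459. 216.] xy [607.9 251.2] ztop 46.8 yaw 86.5 size [47.7 21.5]
t 15.88 tcp [603.7 139.6 195.7] yaw 87.16 f [-0.3 -0.1 -0.5] w 0.7 z [-2.3e-03 -1.0e-04 -1.0e+00]
-> [  1.  111.5 105.6] turn 0.66
```

```bash
python3 -m creep '[[[0,55,40,0.7],[1,111.5,80,0.7],[1,111.5,106,0.7],[1,111.5,106,0.7]]]' >/dev/null; python3 go.py 608 251.2 27 86.5
```

```text
t 16.38 tcp [605.9 250.6  87.5] yaw 86.57 f [-0.5 -0.  -0.1] w 0.701 z [-0.0068 -0.002  -1.    ]
-> [-2.5  0.8 60.5] turn 0.07
```

```bash
python3 -m creep '[[[-1,0.5,25,0],[-1,0.5,45,0],[-1,0.5,61.5,0],[-1,0.5,61.5,0]]]' | sed -n 1,4p && python3 -m creep '[[[0,0,0,0],[0,0,0,0],[0,0,0,0]]]' -1 60; python3 -m creep '[[[0,0,-30,0],[0,0,-75,0],[0,-20,-80,10],[0,-60,-80,20]]]' >/dev/null;  python3 go.py 619.8 -197.2 105 -2.6
```

```text
time_s: 16.88
tool_pos: [609.1, 249.9, 28.1]
tool_rot: [0.03, 1.0, -0.0, -0.001]
force: [0.9, -0.6, 0.5]
time_s: 17.25
tool_pos: [610.5, 250.9, 30.0]
tool_rot: [0.03, 1.0, 0.0, 0.001]
force: [-0.1, 0.2, 2.0]
gripper_width: 0.544
finger_force: 61.7
t 17.75 tcp [607.6 191.7 110.9] yaw 66.42 f [ 0.1 -0.2 -0.7] w 0.542 z [ 3.4e-03  9.0e-04 -1.0e+00]
-> [-166.8 -351.6    5.6] turn 69.02
```

```bash
python3 -m creep '[[[-25,-53,0,10],[-50,-106,0,20],[-75,-159,0,30],[-100,-212,0,40],[-125,-265,0,50]]]' >/dev/null;  python3 go.py 619.8 -197.2 105 -2.6
```

```text
t 18.38 tcp [ 616.1 -103.9  109.6] yaw 16.29 f [-0.   0.6 -1.1] w 0.543 z [ 6.e-04 -2.e-04 -1.e+00]
-> [-90.6 -22.6   4.7] turn 18.89
```

```bash
python3 -m creep '[[[-45,-11,2,10],[-90.5,-22.5,5,18.9],[-90.5,-22.5,5,18.9],[-90.5,-22.5,5,18.9],[-90.5,-22.5,5,18.9]]]' ; python3 go.py 619.8 -197.2 40.5 -2.6
```

```text
time_s: 19.0
tool_pos: [620.2, -193.8, 104.4]
tool_rot: [0.72, 0.694, -0.0, -0.0]
force: [-0.3, 0.8, -1.2]
gripper_width: 0.541
finger_force: 61.7
t 19.0 tcp [ 620.2 -193.8  104.4] yaw -2.17 f [-0.3  0.8 -1.2] w 0.541 z [-5.e-04  4.e-04 -1.e+00]
-> [-3.5 -0.2 63.9] turn 0.43
```

```bash
python3 -m creep '[[[-3,0,25,0.4],[-3,0,45,0.4],[-3,0,55,0.4],[-3,0,55,0.4]]]'|sed -n 2p; for i in 1 2; do python3 -m creep '[[[0,0,0,0]]]' | sed -n 2,3p; done; python3 go.py 619.8 -197.2 38.5 -2.6
```

```text
tool_pos: [619.9, -197.2, 48.8]
tool_pos: [620.9, -198.1, 50.1]
tool_rot: [0.723, 0.691, 0.0, 0.001]
tool_pos: [621.0, -198.4, 50.3]
tool_rot: [0.723, 0.69, 0.0, 0.001]
t 19.75 tcp [ 621.  -198.4   50.3] yaw -2.67 f [ 0.1  0.1 -0.3] w 0.543 z [ 1.5e-03 -8.0e-04 -1.0e+00]
-> [ 1.1 -1.2 11.8] turn -0.07
```

```bash
python3 -m creep '[[[0.6,-0.8,7,0],[0.6,-0.8,10.5,0],[0.6,-0.8,10.5,0]]]' | sed -n 1,4p;python3 -m creep '[[[0,0,1.2,0],[0,0,1.2,0]]]' | sed -n 1,4p
```

```text
time_s: 20.12
tool_pos: [619.3, -197.6, 39.9]
tool_rot: [0.723, 0.69, -0.0, -0.0]
force: [-2.6, 1.7, 10.7]
time_s: 20.38
tool_pos: [619.3, -197.6, 39.9]
tool_rot: [0.723, 0.69, -0.0, 0.0]
force: [-5.2, 2.4, 19.3]
```

```bash
python3 -m creep '[[[0,0,-1,0],[0,0,-1,0],[0,0,-35,0],[0,0,-80,0],[0,0,-140,0]]]' 0.4 | sed -n 1,5p; python3 -m creep '[[[-20,0,-15,0],[-20,0,-15,0],[-20,0,-15,0]]]' >/dev/null; python3 - <<'E'
from caps import *
caps(snap("wrist","w9"))
E
python3 -m creep '[[[60,0,0,-10],[120,0,0,-20],[180,0,0,-30],[240,0,0,-40],[300,-20,0,-50]]]' >/dev/null; python3 -m creep '[[[30,15,0,-10],[45,25,0,-20],[45,25,0,-30],[45,25,0,-40],[45,25,0,-40]]]' >/dev/null; python3 - <<'E'
from caps import *
caps(snap("wrist","w10"))
E
python3 go.py 559.6 248.8 90 89.5
```

```text
time_s: 21.0
tool_pos: [618.2, -197.0, 176.9]
tool_rot: [0.723, 0.69, -0.001, -0.002]
force: [1.5, 0.1, 0.5]
gripper_width: 0.7
[325. 137.] xy [ 622.8 -152.1] ztop 56.8 yaw 177.3 size [21.5 45.6]
[323. 194.] xy [ 620.  -195.2] ztop 56.8 yaw 177.2 size [21.3 45.6]
[487. 103.] xy [512.2 256.5] ztop 46.8 yaw 85.7 size [47.8 22. ]
[472. 168.] xy [559.9 248.8] ztop 46.9 yaw 90.1 size [20.9 47.1]
t 22.73 tcp [595.6 131.5 191.1] yaw 87.13 f [ 0.5 -0.4  0.9] w 0.699 z [-2.9e-03 -2.0e-04 -1.0e+00]
-> [ 41.6 115.4 101.1] turn -2.37
```

```bash
python3 -m creep '[[[20,57,40,-2.4],[41,115.5,80,-2.4],[41,115.5,100,-2.4],[41,115.5,100,-2.4]]]' >/dev/null; python3 -m creep '[[[0,0,0,0],[0,0,0,0]]]'|sed -n 2p; python3 go.py 559.8 248.8 28 89.8
```

```text
tool_pos: [562.8, 247.8, 94.1]
t 23.48 tcp [562.8 247.8  94.1] yaw 89.6 f [-0.6 -0.9  1.5] w 0.702 z [ 2.7e-03  5.0e-04 -1.0e+00]
-> [ 3.2  0.9 66.1] turn -0.2
```

```bash
python3 -m creep '[[[1.7,0.8,25,0],[1.7,0.8,50,0],[1.7,0.8,64,0],[1.7,0.8,64,0]]]' | sed -n 1,4p && python3 -m creep '[[[0,0,0,0],[0,0,0,0],[0,0,0,0]]]' -1 60; python3 -m creep '[[[0,0,-30,0],[0,0,-75,0],[0,-20,-80,10],[0,-60,-80,20]]]' >/dev/null;  python3 go.py 617.8 -241.4 105 -2.6
```

```text
time_s: 23.98
tool_pos: [559.4, 248.7, 28.4]
tool_rot: [0.003, 1.0, -0.0, -0.0]
force: [0.7, -0.2, 0.3]
time_s: 24.35
tool_pos: [560.5, 249.6, 29.8]
tool_rot: [0.002, 1.0, 0.0, 0.001]
force: [0.4, -1.5, 7.1]
gripper_width: 0.55
finger_force: 62.6
t 24.85 tcp [560.  190.1 110. ] yaw 69.52 f [ 0.2  0.2 -1.1] w 0.538 z [ 2.9e-03  9.0e-04 -1.0e+00]
-> [-205.1 -384.1    4.7] turn 72.12
```

```bash
python3 -m creep '[[[-26,-50,0,10],[-52,-100,0,20],[-78,-150,0,30],[-104,-200,0,40],[-130,-250,0,50]]]' >/dev/null;  python3 go.py 617.8 -241.4 105 -2.6
```

```text
t 25.48 tcp [594.3 -91.9 108.7] yaw 19.39 f [ 1.2 -0.6  0.2] w 0.546 z [ 1.e-04  1.e-04 -1.e+00]
-> [-148.9  -27.5    3.7] turn 21.99
```

```bash
python3 -m creep '[[[-50,-9,0,10],[-100,-18,0,20],[-149,-27.5,0,22],[-149,-27.5,30,22],[-149,-27.5,50,22]]]' >/dev/null; for i in 1 2 3; do python3 -m creep '[[[0,0,0,0]]]' | sed -n 2,3p; done; python3 go.py 617.8 -241.4 40 -2.6
```

```text
tool_pos: [616.8, -238.1, 56.4]
tool_rot: [0.721, 0.693, -0.001, -0.003]
tool_pos: [619.1, -239.0, 59.1]
tool_rot: [0.721, 0.693, 0.0, 0.0]
tool_pos: [619.7, -239.5, 59.8]
tool_rot: [0.721, 0.693, 0.0, 0.001]
t 26.48 tcp [ 619.7 -239.5   59.8] yaw -2.23 f [ 1.  -0.9  0.1] w 0.544 z [ 1.7e-03 -9.0e-04 -1.0e+00]
-> [-1.9 -1.9 19.8] turn 0.37
```

```bash
python3 -m creep '[[[-2,-1.6,10,0.3],[-2,-1.6,17,0.3],[-2,-1.6,17,0.3]]]' | sed -n 1,4p;python3 -m creep '[[[0,0,1.5,0],[0,0,1.5,0]]]' | sed -n 1,4p;python3 -m creep '[[[0,0,1.2,0],[0,0,1.2,0]]]' | sed -n 1,4p
```

```text
time_s: 26.85
tool_pos: [616.3, -241.3, 40.6]
tool_rot: [0.723, 0.691, -0.0, -0.001]
force: [-0.7, -0.1, -1.1]
time_s: 27.1
tool_pos: [617.2, -241.8, 40.1]
tool_rot: [0.723, 0.691, -0.0, 0.0]
force: [0.0, -0.4, -0.7]
time_s: 27.35
tool_pos: [617.4, -241.8, 39.8]
tool_rot: [0.723, 0.691, 0.0, 0.0]
force: [-1.5, 0.8, 5.1]
```

```bash
python3 -m creep '[[[0,0,0,0],[0,0,0,0],[0,0,-35,0],[0,0,-80,0],[0,0,-140,0]]]' 0.4 | sed -n 1,5p; python3 -m creep '[[[-5,0,-35,0],[-5,0,-35,0],[-5,0,-35,0],[-5,0,-35,0]]]' >/dev/null; python3 - <<'E'
from caps import *
caps(snap("wrist","w11"))
E
python3 -m creep '[[[60,0,0,-10],[120,0,0,-20],[180,0,0,-30],[240,0,0,-40],[300,-20,0,-50]]]' >/dev/null; python3 -m creep '[[[50,15,0,-10],[75,25,0,-20],[75,25,0,-30],[75,25,0,-40],[75,25,0,-40]]]' >/dev/null; python3 - <<'E'
from caps import *
caps(snap("wrist","w12"))
E
python3 go.py 512.2 256.5 90 85.8
```

```text
time_s: 27.98
tool_pos: [616.1, -241.2, 178.7]
tool_rot: [0.723, 0.691, -0.001, -0.002]
force: [1.0, -0.5, -0.0]
gripper_width: 0.701
[325.  97.] xy [ 623.1 -152.4] ztop 56.9 yaw 176.4 size [21.  45.1]
[324. 154.] xy [ 620.1 -195.4] ztop 56.8 yaw 177.4 size [20.7 45. ]
[323. 209.] xy [ 617.9 -241.2] ztop 56.7 yaw 177.4 size [21. 45.]
[484. 135.] xy [512.6 256.5] ztop 46.8 yaw 85.2 size [47.5 22.4]
[ 13. 289.] xy [ 622.2 -150.6] ztop 56.8 yaw 175.0 size [21.  46.8]
t 29.82 tcp [571.9 122.4 213.1] yaw 87.22 f [-0.5  0.2 -0.1] w 0.698 z [-1.6e-03 -2.0e-04 -1.0e+00]
-> [ 65.9 131.1 123.1] turn 1.42
```

View pics/w11.png

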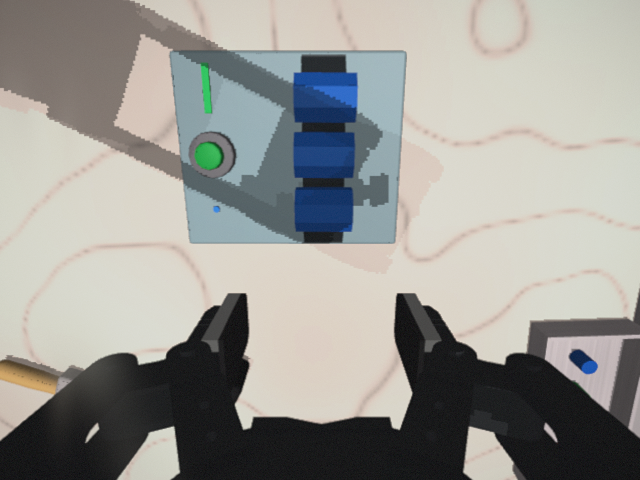

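All three bottom capsules (325,97), (324,154), (323,209) lie parallel in the grooves. One capsule is left in the drawer, at (512.5, 256.5).

```bash
python3 -m creep '[[[30,60,40,1.2],[60,120,80,1.2],[65.5,131,120,1.2],[65.5,131,120,1.2]]]' >/dev/null; for i in 1 2; do python3 -m creep '[[[0,0,0,0],[0,0,0,0]]]'|sed -n 2p;done; python3 go.py 512.4 256.5 28 85.6
```

```text
tool_pos: [514.9, 255.6, 95.4]
tool_pos: [513.7, 255.7, 94.8]
t 30.82 tcp [513.7 255.7  94.8] yaw 86.14 f [-0.8  0.5 -1.1] w 0.699 z [ 1.6e-03  4.0e-04 -1.0e+00]
-> [ 1.5  0.7 66.8] turn 0.54
```

```bash
python3 -m creep '[[[1.3,0.7,25,0.4],[1.3,0.7,50,0.4],[1.3,0.7,65.5,0.4],[1.3,0.7,65.5,0.4]]]' | sed -n 1,4p && python3 -m creep '[[[0,0,0,0],[0,0,0,0],[0,0,0,0]]]' -1 60; python3 -m creep '[[[0,0,-30,0],[0,0,-75,0],[0,-20,-110,10],[0,-60,-110,20]]]' >/dev/null;  python3 go.py 621.3 -174 135 -2.6
```

```text
time_s: 31.32
tool_pos: [510.9, 256.5, 27.5]
tool_rot: [0.037, 0.999, -0.0, -0.001]
force: [-0.0, -0.7, 0.6]
time_s: 31.7
tool_pos: [512.2, 257.2, 29.2]
tool_rot: [0.036, 0.999, 0.0, 0.001]
force: [-0.0, -0.1, 2.5]
gripper_width: 0.545
finger_force: 62.0
t 32.2 tcp [510.  198.2 141.8] yaw 65.62 f [ 0.1  0.8 -0.8] w 0.546 z [ 0.0074  0.002  -1.    ]
-> [-255.  -293.1    6.9] turn 68.22
```

```bash
python3 -m creep '[[[-35,-42,0,10],[-70,-84,0,20],[-105,-126,0,30],[-140,-168,0,40],[-175,-210,0,50]]]' >/dev/null;  python3 go.py 621.3 -174 135 -2.6
```

```text
t 32.83 tcp [581.1 -67.9 138.7] yaw 15.48 f [ 1.   0.5 -0.1] w 0.544 z [ 4.e-04 -0.e+00 -1.e+00]
-> [-113.    10.4    3.7] turn 18.08
```

```bash
python3 -m creep '[[[-40,4,0,10],[-80,8,0,18],[-113,10.5,0,18],[-113,10.5,20,18],[-113,10.5,45,18]]]' >/dev/null; for i in 1 2 3; do python3 -m creep '[[[0,0,0,0],[0,0,0,0]]]' | sed -n 2,3p; done; python3 go.py 621.5 -174 68.5 -2.6
```

```text
tool_pos: [622.1, -172.0, 94.2]
tool_rot: [0.72, 0.694, 0.0, 0.0]
tool_pos: [622.3, -172.1, 94.4]
tool_rot: [0.72, 0.694, 0.0, 0.001]
tool_pos: [621.8, -172.0, 93.6]
tool_rot: [0.72, 0.694, 0.0, 0.0]
t 34.2 tcp [ 621.8 -172.    93.6] yaw -2.18 f [-0.   1.2 -1.2] w 0.541 z [ 2.e-04 -2.e-04 -1.e+00]
-> [-2.  -0.2 25.1] turn 0.42
```

```bash
python3 -m creep '[[[-2,-0.4,12,0.4],[-2,-0.4,21,0.4],[-2,-0.4,21,0.4],[-2,-0.4,21,0.4]]]' | sed -n 1,4p;python3 -m creep '[[[0,0,2,0],[0,0,2,0]]]' | sed -n 1,4p;python3 -m creep '[[[0,0,1.5,0],[0,0,1.5,0]]]' | sed -n 1,4p
```

```text
time_s: 34.7
tool_pos: [621.1, -174.0, 72.1]
tool_rot: [0.723, 0.691, -0.0, -0.0]
force: [0.0, -0.2, -1.3]
time_s: 34.95
tool_pos: [621.3, -174.0, 70.5]
tool_rot: [0.723, 0.691, -0.0, 0.0]
force: [-0.2, 0.0, -0.6]
time_s: 35.2
tool_pos: [621.3, -173.9, 69.0]
tool_rot: [0.723, 0.691, 0.0, 0.0]
force: [-0.4, 0.1, 0.2]
```

```bash
python3 -m creep '[[[0,0,1,0],[0,0,1,0]]]' | sed -n 1,4p;python3 -m creep '[[[0,0,0.8,0],[0,0,0.8,0]]]' | sed -n 1,4p
```

```text
time_s: 35.45
tool_pos: [621.5, -173.6, 68.6]
tool_rot: [0.723, 0.691, 0.0, 0.0]
force: [-0.9, 1.9, 6.0]
time_s: 35.7
tool_pos: [621.6, -173.5, 68.4]
tool_rot: [0.723, 0.691, 0.0, 0.0]
force: [-1.8, 3.5, 9.9]
```

```bash
python3 -m creep '[[[0,0,-0.8,0],[0,0,-0.8,0],[0,0,-35,0],[0,0,-80,0],[0,0,-110,0]]]' 0.4 | sed -n 1,5p; python3 -m creep '[[[-50,0,-35,0],[-50,0,-35,0],[-50,0,-35,0],[-50,0,-35,0]]]' >/dev/null; python3 - <<'E'
from caps import *
caps(snap("wrist","w13"))
E
python3 go.py
```

```text
time_s: 36.33
tool_pos: [621.8, -174.4, 178.9]
tool_rot: [0.723, 0.691, 0.0, 0.001]
force: [0.0, 0.2, 0.1]
gripper_width: 0.701
[323. 155.] xy [ 622.1 -174.3] ztop 85.6 yaw 178.9 size [22.6 45.9]
[322. 236.] xy [ 618.1 -240.9] ztop 56.8 yaw 177.4 size [21.2 45.1]
t 36.88 tcp [ 618.2 -222.7  210.7] yaw -2.54 f [ 0.  -0.4  0.8] w 0.698 z [-0.0025  0.0013 -1.    ]
```

View pics/w13.png

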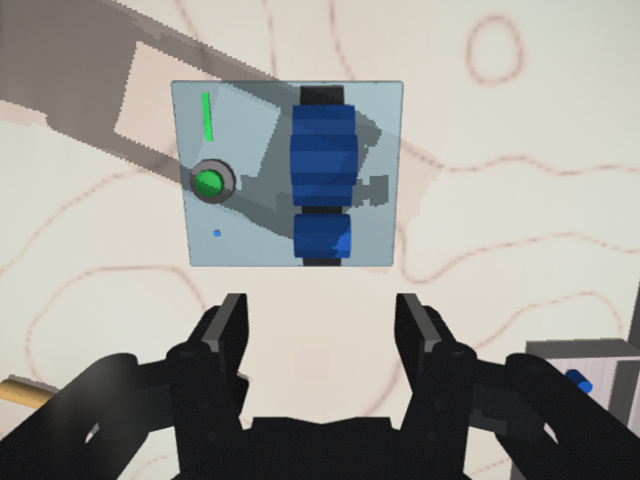

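The fourth is saddled at (323,155) between the two below (top at 85.6 mm); nothing moved. Now the drawer.

```bash
python3 -m creep '[[[55,-25,0,0],[110,-50,0,0],[165,-75,0,0],[220,-100,0,0],[275,-125,0,0]]]' -0.3 >/dev/null; python3 -m creep '[[[55,-25,0,0],[110,-50,0,0],[150,-65,0,0],[150,-65,0,0]]]' >/dev/null;  python3 - <<'E'
from h import *
v=snap("wrist","w14"); print(proj(v,[432.2,200.9,40]).round())
E
python3 go.py 432.2 200.9 110 -3.2
```

```text
[[305. 227.]]
t 38.05 tcp [447.1 210.5 211.6] yaw -2.36 f [ 0.8 -0.4 -0.5] w 0.351 z [-1.1e-03 -6.0e-04 -1.0e+00]
-> [-10.1 -14.4 101.6] turn 0.84
```

View pics/w14.png

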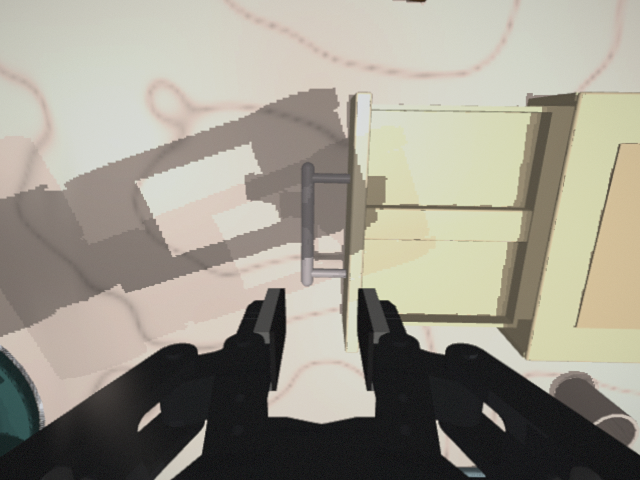

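Drawer empty; bar from (308,165) to (307,283), its middle (307,225) matching the projected (305,227).

```bash
python3 -m creep '[[[-10,-14,40,0.8],[-10,-14,80,0.8],[-10,-14,101,0.8],[-10,-14,101,0.8]]]' >/dev/null; python3 -m creep '[[[0,0,0,0],[0,0,0,0]]]'|sed -n 2p; python3 go.py 432.5 200.9 26 -3.2
```

```text
tool_pos: [434.9, 199.9, 112.1]
t 38.8 tcp [434.9 199.9 112.1] yaw -3.4 f [-0.4 -0.3  0. ] w 0.349 z [ 2.e-03  5.e-04 -1.e+00]
-> [ 0.8 -2.7 86.1] turn -0.2
```

```bash
python3 -m creep '[[[0.8,-1.5,30,-0.2],[0.8,-1.5,60,-0.2],[0.8,-1.5,86,-0.2],[0.8,-1.5,86,-0.2]]]'|sed -n 1,4p;  python3 -m creep '[[[0,0,0,0],[0,0,0,0],[0,0,0,0]]]' -1 60; python3 -m creep '[[[0,25,0,0],[0,50,0,0],[0,75,0,0],[0,100,0,0],[0,120,0,0]]]' && python3 -m creep '[[[0,15,0,0],[0,23,0,0],[0,23,0,0]]]' ; python3 go.py 579 192.4 26 -3.2
```

```text
time_s: 39.3
tool_pos: [433.3, 200.9, 25.0]
tool_rot: [0.726, 0.687, 0.0, 0.0]
force: [0.3, -0.3, 0.6]
time_s: 39.67
tool_pos: [433.2, 200.9, 25.8]
tool_rot: [0.726, 0.687, 0.001, 0.0]
force: [0.1, -0.2, 5.7]
gripper_width: 0.105
finger_force: 58.8
time_s: 40.3
tool_pos: [553.2, 193.9, 25.9]
tool_rot: [0.726, 0.687, 0.0, 0.0]
force: [-1.6, 0.4, 8.0]
gripper_width: 0.101
finger_force: 59.2
time_s: 40.67
tool_pos: [576.7, 192.6, 25.8]
tool_rot: [0.727, 0.687, 0.001, 0.001]
force: [1.1, -2.1, 5.3]
gripper_width: 0.099
finger_force: 59.5
t 40.67 tcp [576.7 192.6  25.8] yaw -3.19 f [ 1.1 -2.1  5.3] w 0.099 z [ 2.3e-03 -1.0e-04 -1.0e+00]
-> [-0.   2.3 -0.1] turn 0.01
```

```bash
for i in 1 2; do python3 -m creep '[[[0,1,0,0],[0,2,0,0],[0,2,0,0]]]' |sed -n 2,4p; done
```

```text
tool_pos: [577.3, 192.5, 25.9]
tool_rot: [0.726, 0.687, 0.0, 0.0]
force: [-0.9, -1.6, 7.8]
tool_pos: [578.9, 192.4, 25.9]
tool_rot: [0.726, 0.687, -0.0, 0.0]
force: [-0.7, -1.0, 7.8]
```

```bash
for i in 1 2 ; do python3 -m creep '[[[0,0.7,0,0],[0,1.5,0,0],[0,1.5,0,0]]]' |sed -n 2,4p; done
```

```text
tool_pos: [578.9, 192.4, 25.8]
tool_rot: [0.726, 0.687, -0.001, -0.001]
force: [-4.4, 0.2, 11.2]
tool_pos: [578.9, 192.4, 25.8]
tool_rot: [0.726, 0.687, -0.002, -0.002]
force: [-8.2, 1.0, 14.2]
```

```bash
python3 -m creep '[[[0,-1,0,0],[0,-1,0,0],[0,-1,-40,0],[0,-1,-90,0],[0,-1,-150,0]]]' -0.3 >/dev/null; python3 -m creep '[[[-55,-8,0,0],[-110,-16,0,0],[-165,-24,0,0],[-220,-32,0,0],[-275,-40,0,0]]]' -1 >/dev/null;  python3 - <<'E'
from h import *
v=snap("wrist","w15")
s=snap("scene","s15"); c=s["p"][180:320,180:480]; cv2.imwrite("pics/s15c.png",cv2.resize(c,None,fx=2.5,fy=2.5,interpolation=2)[:,:,::-1])
E
python3 go.py 523.5 -192.3 60 -3.2
```

```text
t 43.52 tcp [525.5 -84.8 175.1] yaw -3.45 f [-0.   0.3  0.2] w 0.002 z [ 3.0e-04 -2.4e-03 -1.0e+00]
-> [-107.1    4.4  115.3] turn -0.25
```

View pics/s15c.png

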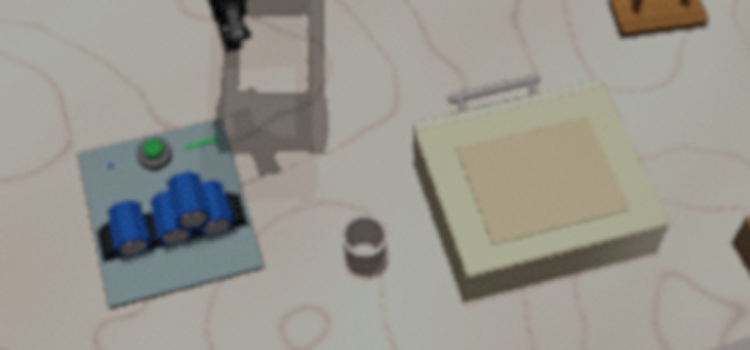

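Drawer shut (handle at (495,90)), four capsules stacked at (170,210). Now the button.

```bash
python3 -m creep '[[[-50,2,40,0],[-107,4,80,0],[-107,4,110,0],[-107,4,110,0]]]' >/dev/null; python3 -m creep '[[[0,0,0,0],[0,0,0,0]]]'|sed -n 2p; python3 go.py 523.5 -192.3 33 -3.2
```

```text
tool_pos: [525.3, -186.5, 66.7]
t 44.27 tcp [ 525.3 -186.5   66.7] yaw -3.11 f [0.3 0.5 0.4] w 0.003 z [ 0.0024 -0.0012 -1.    ]
-> [-5.9 -1.5 33.7] turn 0.09
```

```bash
python3 -m creep '[[[-5.5,-1.5,15,0],[-5.5,-1.5,31,0],[-5.5,-1.5,31,0]]]'|sed -n 2,4p; for i in 1 2 3; do python3 -m creep '[[[0,0,1.5,0],[0,0,3,0],[0,0,3,0]]]'|sed -n 2,4p; done
```

```text
tool_pos: [521.2, -191.9, 32.6]
tool_rot: [0.727, 0.687, -0.0, -0.001]
force: [0.0, -0.1, 0.4]
tool_pos: [522.1, -192.3, 31.3]
tool_rot: [0.726, 0.687, -0.0, -0.0]
force: [-0.3, 0.5, 2.0]
tool_pos: [522.2, -192.3, 28.2]
tool_rot: [0.726, 0.687, -0.0, -0.0]
force: [-1.2, -0.3, 3.7]
tool_pos: [522.2, -192.3, 25.9]
tool_rot: [0.726, 0.687, -0.0, 0.0]
force: [-4.2, 1.7, 13.1]
```

```bash
python3 -m creep '[[[0,0,1,0],[0,0,1,0],[0,0,1,0]]]'|sed -n 2,4p; python3 -m creep '[[[0,0,-20,0],[0,0,-60,0],[0,0,-120,0],[0,0,-150,0],[0,0,-150,0]]]'|sed -n 1,4p; python3 -m creep '[[[-60,-20,0,0],[-60,-20,0,0],[-60,-20,0,0],[-60,-20,0,0]]]'|sed -n 1p; python3 - <<'E'
from caps import *
caps(snap("wrist","w16"))
s=snap("side","s16"); c=s["p"][130:380,150:450]; cv2.imwrite("pics/s16c.png",cv2.resize(c,None,fx=2.4,fy=2.4,interpolation=2)[:,:,::-1])
E
```

```text
tool_pos: [522.3, -192.4, 25.8]
tool_rot: [0.726, 0.687, 0.0, 0.0]
force: [-5.1, 2.6, 22.1]
time_s: 46.78
tool_pos: [524.5, -193.5, 176.7]
tool_rot: [0.726, 0.687, 0.001, 0.003]
force: [0.0, -0.5, -0.3]
time_s: 47.28
[513. 109.] xy [ 623.4 -175. ] ztop 85.6 yaw 173.6 size [22.2 48.4]
[485. 206.] xy [ 617.4 -240.8] ztop 56.7 yaw 176.8 size [21.1 47.8]
```

View pics/s16c.png

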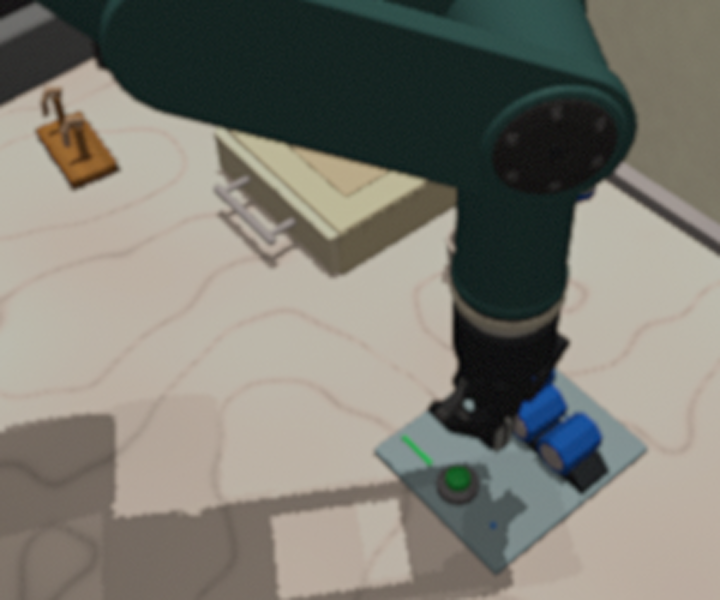

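Drawer shut, button back up at (457,480), stack unmoved, robot clear.

```bash
python3 -c "
from bench import arm; print(arm.hand_in())"
```

```text
the job is handed in; nothing more can be done
None
```

I stacked all four capsules that were in the drawer (three in the grooves, one saddled in gap 2), pushed the drawer shut, pressed the start button all the way down, left the other items alone, and handed the job in at about 47 s; no verdict came back.

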